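# Roll the pick-up number sign to 274

## Robot

A 6-joint arm with a two-finger parallel gripper is mounted at the origin on the work surface. World frame = base frame: x ahead of the robot, y to its left, z up, the work surface at z = 0. Lengths are in m, angles in rad, forces in N, time in s.
With the tool pointing down it reaches from about 0.325 to 0.775 m from the base axis. Payload 5.5 kg.
Tool frame: the origin (TCP) lies midway between the tips of the shut fingers; the grasp point (between the pads) lies 19 mm behind it (robot.pinch_z is the distance from the TCP to the grasp point, in m); z points along the fingers, y is the line along which they close (so a half turn about z gives the same grasp; the last joint's range is limited). The gripper opens to 85 mm and grips with 20 to 120 N. Pads are 22 mm wide; open, the fingers measure 114 mm over their backs; the gripper's body (76 mm by 85 mm) begins 54 mm behind the grasp point. The pads swing forward as they close: fully open they stand 13 mm farther back than shut.
Start: joints at [1.065, 0.091, 1.231, -0, 1.82, -0.057], TCP at [0.26, 0.541, 0.231] pointing down, gripper open.
Joint ranges: [-2.87, 2.87], [-0.86, 2.18], [0.17, 2.46], [-1.51, 4.65], [0.06, 2.69], [-2.65, 2.65]. Speed limits (rad/s): [2.57, 2.57, 3.01, 3.14, 3.14, 3.14].

## Interface

Orientations are given as a 3x3 rotation matrix whose columns are the frame's x, y, z axes.
In Python, from station import robot, optics gives the robot as it stands.
- The arm moves only by the tool jog_arm, never from a script. Its argument "targets" is a list of rows, each a list of 7 numbers: the shift along the tool's x, y, z in mm, then the turn, a rotation vector about the tool's x, y, z in degrees, then the opening, from -1 (shut) to 1 (fully open), so that 0 is half open. A call has 1 to 12 rows; each row is the pose to reach, as a shift and turn from the pose commanded when the call began, along the tool's axes at that moment; what a row does not reach only later rows make up. A row lasts 1/8 s, in which the tool goes at most 62.5 mm and 10.7 degrees, less where a joint would pass 70% of its speed; a pose out of reach is approached as far as the arm can. A call with a gripper value outside its range is refused whole. The fingers move at their own pace and stop on an object; "force" is the grip in N (left out, the last holds). Time passes only in rows, so rows that repeat a pose let the fingers close. It gives the time, the measured TCP pose, the force, the opening and the grip force at its end, in the units of the state.
- robot.sense(): the state, without advancing time (a new reading comes with each control period).
- optics.read_camera(name): name is "side" or "top"; returns a dict with "frame" (400x640x3 uint8, red, green, blue), "depth" (400x640 float32, m along the optical axis (not along the pixel's ray), 0 where there is no reading), "fx", "fy", "cx", "cy" (pixels), "eye" and "attitude" of the camera in the world. Camera axes: x right, y down, z forward; pixel columns grow to the right and rows downward; lengths in m; the calibration is good to about 2 mm. A picture is of the moment at which its call begins.
- robot.hand_in(): hands the job in; it is judged then, once.
The state is a dict: "t": time; "joint_pos": joint angles; "dq": joint speeds; "joint_torque": joint torques, N m; "tool_pos": TCP position; "ee_rot": TCP orientation; "ft_force": force on the tool from outside, world axes, zero at the start; "moment": the same for the moment, N m; "finger_gap": finger opening in m; "grip_force": force on a finger pad.
Only numpy, scipy, OpenCV 4.12 (cv2) and the standard library are available. Lean on these libraries where they do the work, as an engineer would, in place of code of your own. Each camera call takes 0.05 s, during which the arm holds its last target. There are 200 camera calls.

## Task

Call the next order on the pick-up counter: swing the sign's clear guard fully open, roll the three number drums until 2, 7 and 4 (hundreds, tens, ones, as the customers read them) each stand squarely at the red marks, then shut the guard again. Do not shift or tip the bottle, cup, pitcher and shaker that stand around it.

Things in the scene. Friction and masses are not known exactly. Their poses are not given: they have to be found in the camera images.
- sign: Pick-up number sign: black housing 118 x 134 mm, fixed to the counter; origin: centre of its underside, z up, x from the staff (robot) side to the customer side, y along the row of drums. Drums at y -38, 0 and +38 mm, 8 mm gaps; axle at x 0, 60 mm up; drum tops 96 mm up. Housing walls reach 64 mm, end and spacer discs 90 mm. Numerals face the customers; red marks stand beside each drum.
- hundreds (a joint): Hundreds drum (sign's -y end, left as customers see it): white, radius 36 mm, 30 mm wide, black numerals 0 to 9 round it, 36 deg (22.6 mm) apart. Turns endlessly; friction of 0.5 N at its surface holds it, no clicks, so it may start between digits. Joint in rad: 0 shows 0 at the red marks, +0.6283 per digit up; grows as the drum's top moves to the sign's +x; whole turns make no difference.
- hundreds_line (a point): Reading point of the hundreds drum: mid-width on its surface, between the red marks, 25 deg from the top towards the customers (fixed: x 15.2 mm, z 92.6 mm of the sign).
- hundreds_numeral (a point): The centre of the numeral 2 on the hundreds drum, on its surface; it turns with the drum.
- tens (a joint): Tens drum (the middle one): white, radius 36 mm, 30 mm wide, black numerals 0 to 9 round it, 36 deg (22.6 mm) apart. Turns endlessly; friction of 0.5 N at its surface holds it, no clicks, so it may start between digits. Joint in rad: 0 shows 0 at the red marks, +0.6283 per digit up; grows as the drum's top moves to the sign's +x; whole turns make no difference.
- tens_line (a point): Reading point of the tens drum: mid-width on its surface, between the red marks, 25 deg from the top towards the customers (fixed: x 15.2 mm, z 92.6 mm of the sign).
- tens_numeral (a point): The centre of the numeral 7 on the tens drum, on its surface; it turns with the drum.
- ones (a joint): Ones drum (sign's +y end, right as customers see it): white, radius 36 mm, 30 mm wide, black numerals 0 to 9 round it, 36 deg (22.6 mm) apart. Turns endlessly; friction of 0.5 N at its surface holds it, no clicks, so it may start between digits. Joint in rad: 0 shows 0 at the red marks, +0.6283 per digit up; grows as the drum's top moves to the sign's +x; whole turns make no difference.
- ones_line (a point): Reading point of the ones drum: mid-width on its surface, between the red marks, 25 deg from the top towards the customers (fixed: x 15.2 mm, z 92.6 mm of the sign).
- ones_numeral (a point): The centre of the numeral 4 on the ones drum, on its surface; it turns with the drum.
- guard (a joint): Clear hinged splash guard over the drums, 112 mm (x) by 134 mm, 130 g; shut, its flat top is 106 mm up. Joint in rad: 0 shut, 1.85 open at its stop. Hinged on the customer side: the staff-side edge swings up (bar to 198 mm) and over. Damped; past 1.1 rad it falls open and stays, below 0.7 rad it sinks shut. Swing it by its bar along the bar's arc (about 1 N); a level push alone can jam.
- guard_hinge (a point): Middle of the guard's hinge line, along the sign's y (fixed at x 57.5 mm, z 50 mm of the sign).
- guard_bar (a point): Middle of the guard's red pull bar: 10 mm thick, 72 mm long along the sign's y, on two posts above the guard's staff-side edge, 19 mm clear of its top. Guard shut: 60 mm to the staff side of the sign's origin, 130 mm up. It swings with the guard, 143 mm from the hinge line; fully open it stands at about x 167 mm, z 141 mm of the sign, on the customer side of the guard.
- syrup_mid (a point): Bystander: an amber syrup bottle, 66 mm across and 260 mm tall, loose, upright on the counter near the sign; the point is on its axis half-way up (130 mm above the counter).
- takeaway_mid (a point): Bystander: a lidded paper takeaway cup, 87 mm across the lid and 113 mm tall, loose, upright on the counter near the sign; the point is on its axis half-way up (56 mm above the counter).
- pitcher_mid (a point): Bystander: a steel milk pitcher, 86 mm across, 100 mm tall, with a handle on one side that reaches 70 mm from its axis, loose, upright on the counter near the sign; the point is on its axis half-way up (50 mm above the counter).
- shaker_mid (a point): Bystander: a metal cocoa shaker, 69 mm across and 113 mm tall, loose, upright on the counter near the sign; the point is on its axis half-way up (56 mm above the counter).
Not all that is in view belongs to the job. What is shaped like the sign but pink is not meant.

How it is judged:
By the outcome, as a careful person would: the job done as asked, in the order asked, and still so for the second after the job is handed in, with the robot touching nothing.
It also fails if it takes over 72 s, if anything falls off the work surface, if the arm or the gripper's body presses on something with over 40 N, if the wrist force passes 120 N, or if a joint passes its speed limit or range.

## Working session

There is one attempt and no reset: what is moved stays moved. The work goes in short steps, Python scripts to look and compute and a tool call to move; the robot and the scene stay as the last step left them, time stands still between calls to the robot, and variables do not carry over. Pictures are saved under pics/ and viewed, at most 10 in all, crops included, and the job is handed in when it is done.

Besides the shell and the picture viewer there is one more tool, called after "Request:" as name([rows], argument=value, ...), one row to a line, values as JSON. jog_arm: Moves the arm, as the interface text tells. Its arguments: {"type":"object","properties":{"targets":{"type":"array"},"force":{"type":"number"}},"required":["targets"]}

```bash
mkdir -p pics; ls
cat > h.py <<'E'
import numpy as np, cv2
from station import robot, optics
def shot(name,fn=None):
    c=optics.read_camera(name)
    if fn: cv2.imwrite(fn,c["frame"][:,:,::-1])
    return c
def world(c,u,v,d=None):
    d=c["depth"][int(v),int(u)] if d is None else d
    p=np.array([(u-c["cx"])/c["fx"]*d,(v-c["cy"])/c["fy"]*d,d])
    return np.array(c["eye"])+np.array(c["attitude"])@p
def cloud(c):
    v,u=np.mgrid[0:400,0:640]; d=c["depth"]
    p=np.stack([(u-c["cx"])/c["fx"]*d,(v-c["cy"])/c["fy"]*d,d],-1)
    return p@np.array(c["attitude"]).T+np.array(c["eye"])
def proj(c,p):
    q=np.array(c["attitude"]).T@(np.array(p)-np.array(c["eye"]))
    return c["fx"]*q[0]/q[2]+c["cx"],c["fy"]*q[1]/q[2]+c["cy"]
E
python3 - <<'E'
from h import *
for n in("side","top"):
    c=shot(n,f"pics/{n}0.png"); print(n,c["eye"],np.round(c["attitude"],3).tolist(),c["fx"],c["cx"],c["cy"])
print(robot.sense())
E
```

```text
pics
side [ 0.10323372 -0.57917147  0.63164384] [[0.822, -0.322, 0.469], [-0.569, -0.49, 0.66], [0.017, -0.81, -0.586]] 416.48049836013405 322.6958011946563 201.43991435307902
top [0.3645873  0.02713367 1.05596096] [[0.018, -0.986, 0.164], [-1.0, -0.018, 0.002], [0.001, -0.164, -0.986]] 457.00202871791004 314.2728311642809 199.7695424653742
{'t': 0.1, 'joint_pos': array([ 1.06527794e+00,  9.18280489e-02,  1.23178204e+00, -2.38285714e-05,
        1.81981960e+00, -5.66573383e-02]), 'dq': array([ 0.00246418, -0.00111055, -0.0026456 , -0.00154643,  0.0009345 ,
       -0.00046395]), 'joint_torque': array([ 2.33210434e-03, -4.60217106e+01, -4.19218218e+01, -1.41415953e-04,
        1.06282620e-02,  3.49410101e-06]), 'tool_pos': array([0.2602227 , 0.54034306, 0.23022796]), 'ee_rot': array([[-9.00939346e-01,  4.33944165e-01, -8.69401773e-04],
       [ 4.33945028e-01,  9.00937896e-01, -1.61845274e-03],
       [ 8.09588824e-05, -1.83540033e-03, -9.99998312e-01]]), 'ft_force': array([-0.28512621,  0.90964639, -0.37116695]), 'moment': array([-0.01077389, -0.04372204,  0.04244218]), 'grip_force': 0.0, 'finger_gap': 0.08578654851593465}
```

View pics/side0.png

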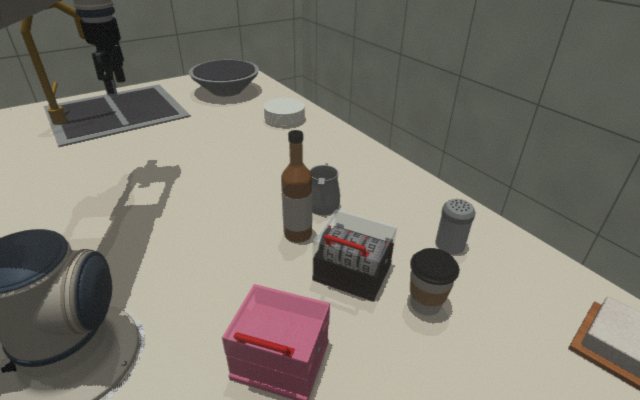

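View pics/top0.png

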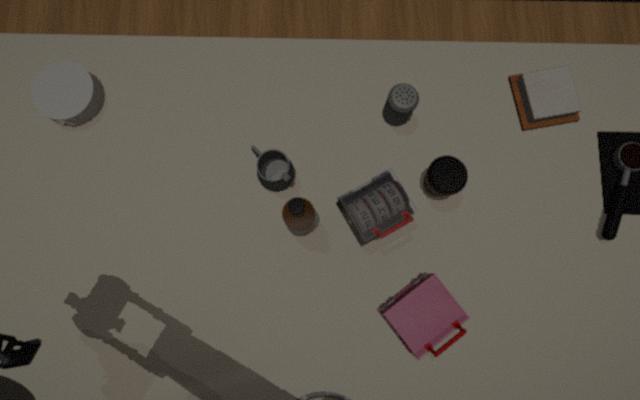

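The side view shows the black sign at (355,255) and the pink decoy at (280,340). In the top view they are at (375,208) and (424,314). The candidates are the black sign with its red bar at top (393,225) and the pink look-alike with its bar at top (446,340), so I choose the black one. Bystanders in the top view are the bottle (299,213), pitcher (274,170), shaker (403,98) and cup (446,176).

Run:
```python
from h import *
c=shot("top");s=shot("side")
def red(c,lo,hi,z0,z1):
    h=cv2.cvtColor(c["frame"],cv2.COLOR_RGB2HSV); m=((h[...,0]<8)|(h[...,0]>172))&(h[...,1]>170)&(h[...,2]>90)
    w=cloud(c); m[:, :lo[0]]=0;m[:,hi[0]:]=0;m[:lo[1]]=0;m[hi[1]:]=0
    P=w[m&(c["depth"]>0)]; P=P[(P[:,2]>z0)&(P[:,2]<z1)]; return P
for nm,c_,lo,hi in(("top",c,(350,200),(430,250)),("side",s,(310,215),(400,262))):
    P=red(c_,lo,hi,.115,.15); m=np.median(P,0); u,sv,vt=np.linalg.svd(P[:,:2]-P[:,:2].mean(0)); 
    t=(P[:,:2]-P[:,:2].mean(0))@vt[0]; print(nm,len(P),P.mean(0),m,vt[0],np.ptp(t),np.degrees(np.arctan2(vt[0][1],vt[0][0])))
# bystanders: high points clusters
w=cloud(c)
for n,(u,v),z in(("syrup",(299,213),.13),("cup",(446,176),.09),("pitcher",(274,170),.07),("shaker",(403,98),.09)):
    P=w[v-30:v+30,u-30:u+30].reshape(-1,3);P=P[(P[:,2]>z)]; 
    (x,y),r=cv2.minEnclosingCircle(P[:,:2].astype(np.float32)); print(n,x,y,r,P[:,2].max())
# housing black
P=w[160:255,325:420].reshape(-1,3); F=c["frame"][160:255,325:420].reshape(-1,3)
k=(P[:,2]>.05)&(P[:,2]<.112); Q=P[k]; r=cv2.minAreaRect(Q[:,:2].astype(np.float32)*1000); print(r)
print(np.histogram(P[:,2],bins=np.arange(0,.15,.01)))
a=cv2.resize(c["frame"][155:255,325:425],(500,500),interpolation=2)
b=cv2.resize(s["frame"][205:300,305:400],(500,500),interpolation=2)
cv2.imwrite("pics/crop1.png",np.hstack([a,b])[:,:,::-1][:, :1000][::1] if 0 else cv2.resize(np.hstack([a,b]),(800,400))[:,:,::-1])
```

```text
top 69 [ 0.46861004 -0.14250416  0.13417884] [ 0.46974442 -0.14449207  0.13431608] [-0.5084156   0.86111183] 0.07425797309715218 120.55835110883088
side 143 [ 0.46384708 -0.14154414  0.13325184] [ 0.46374512 -0.14191245  0.13334342] [ 0.51434317 -0.85758446] 0.0765447284740027 -59.04643808872385
syrup 0.4405645430088043 0.051215775310993195 0.0798024982213974 1.055960959231548
cup 0.48363205790519714 -0.13271543383598328 0.19940727949142456 1.055960959231548
pitcher 0.5050071477890015 0.09642539918422699 0.15668565034866333 1.055960959231548
shaker 0.5747374296188354 -0.07653886824846268 0.23443111777305603 1.055960959231548
((519.1166381835938, -105.74879455566406), (112.30984497070312, 136.54444885253906), 30.540685653686523)
(array([1844,   86,   21,   26,   28,   31,   48,   26,    8,   35, 3297,
         31,   25,  178]), array([0.  , 0.01, 0.02, 0.03, 0.04, 0.05, 0.06, 0.07, 0.08, 0.09, 0.1 ,
       0.11, 0.12, 0.13, 0.14]))
```

View pics/crop1.png

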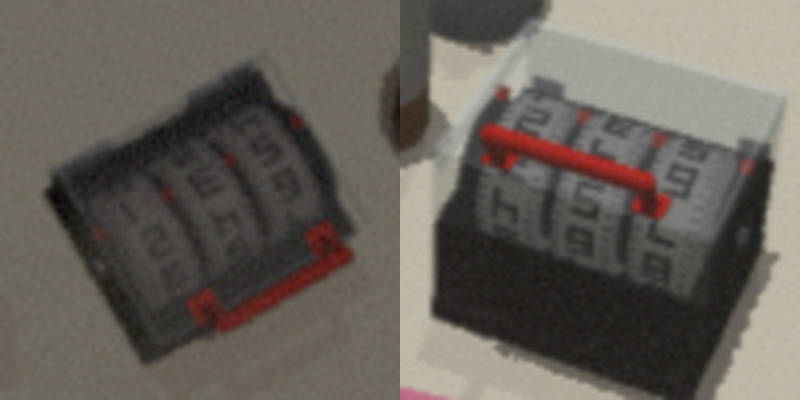

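The crop shows four red marks in a line beside the three drums and the red bar on the staff side, so the black sign is confirmed. Next I unwrap the drum surfaces.

```bash
cat >> h.py <<'E'
YAW=np.radians(30.5); O=np.array([.518,-.108,0])
def Rs(): 
    return np.array([[np.cos(YAW),-np.sin(YAW),0],[np.sin(YAW),np.cos(YAW),0],[0,0,1]])
def S(p): return O+Rs()@np.array(p)   # sign -> world
def unwrap(c,y0,a0=-90,a1=90,k=4):
    # rows: angle from a0 (staff, top) to a1 (customer, bottom); columns: -y left .. +y right (as customers read), 
    A=np.radians(np.arange(a0,a1,.5)); Y=np.arange(-.019,.019,.0003)
    M=np.array([[proj(c,S([.036*np.sin(a),y0+y,.06+.036*np.cos(a)])) for y in Y] for a in A],np.float32)
    return cv2.remap(c["frame"],M[...,0],M[...,1],cv2.INTER_CUBIC)
E
python3 - <<'E'
from h import *
c=shot("top");s=shot("side")
print("marks top",[np.round(proj(c,S([.0152,y/1000,.0926])),1).tolist() for y in(57,19,-19,-57)])
print("marks side",[np.round(proj(s,S([.0152,y/1000,.0926])),1).tolist() for y in(57,19,-19,-57)])
for n,cc,(u0,v0,u1,v1) in(("top",c,(335,170,410,222)),("side",s,(320,220,392,250))):
    f=cc["frame"].astype(int); m=((f[...,0]-np.maximum(f[...,1],f[...,2]))>25).astype(np.uint8); m[:v0]=0;m[v1:]=0;m[:,:u0]=0;m[:,u1:]=0
    k=cv2.connectedComponentsWithStats(m); print(n,[(np.round(q,1).tolist(),int(a[4])) for q,a in zip(k[3][1:],k[2][1:])])
w=cloud(c)
for n,(u,v),z in(("syrup",(299,213),.15),("cup",(446,176),.09),("pitcher",(274,170),.07),("shaker",(403,98),.09)):
    P=w[v-30:v+30,u-30:u+30].reshape(-1,3);P=P[(P[:,2]>z)&(P[:,2]<.3)&(np.hypot(*(P[:,:2]-w[v,u,:2]).T)<.08)]
    (x,y),r=cv2.minEnclosingCircle(P[:,:2].astype(np.float32)); print(n,np.round([x,y,r,P[:,2].max()],4), "sign", np.round(Rs().T@(np.array([x,y,0])-O),3))
T=[]
for cc in(c,s):
    T+= [cv2.resize(unwrap(cc,y),(127,540)) for y in(-.038,0,.038)]
im=np.hstack(T); 
for a in range(-90,90,15): cv2.putText(im,str(a),(0,(a+90)*3+8),0,.4,(255,0,0),1)
cv2.line(im,(0,345),(800,345),(255,0,0),1)
cv2.imwrite("pics/unw.png",cv2.convertScaleAbs(im,alpha=1.5)[:,:,::-1])
E
```

```text
marks top [[351.8, 211.0], [367.2, 202.4], [382.4, 193.8], [397.6, 185.2]]
marks side [[331.8, 225.4], [349.0, 230.7], [366.8, 236.1], [385.1, 241.7]]
top [([398.7, 185.0], 7), ([381.8, 194.8], 6), ([366.6, 203.2], 5), ([405.6, 215.9], 81), ([349.5, 213.0], 2)]
side [([328.9, 226.7], 9), ([348.1, 232.1], 8), ([342.1, 242.0], 277), ([366.1, 237.8], 9), ([387.0, 244.0], 9)]
syrup [0.4875 0.0605 0.0328 0.2634] sign [0.059 0.161 0.   ]
cup [ 0.5832 -0.2536  0.044   0.1175] sign [-0.018 -0.159  0.   ]
pitcher [0.6065 0.1258 0.0557 0.1078] sign [0.195 0.157 0.   ]
shaker [ 0.7554 -0.1621  0.0347  0.1156] sign [ 0.177 -0.167  0.   ]
```

View pics/unw.png

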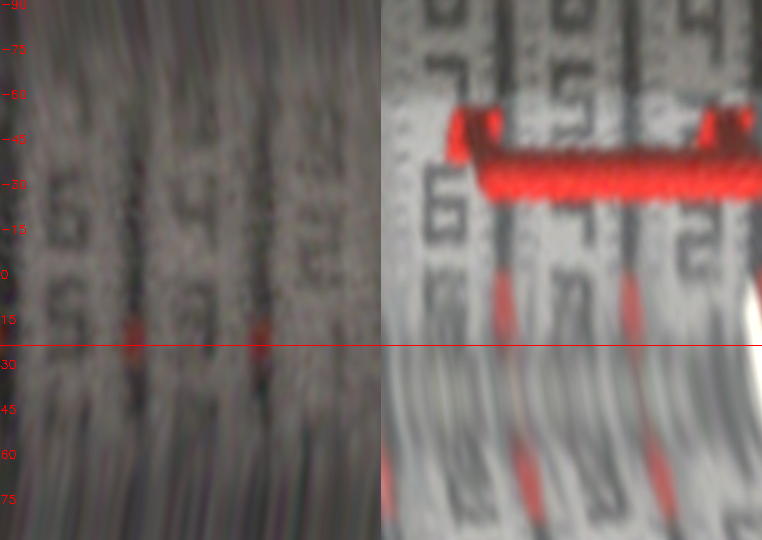

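The marks land within 1–2 px of the predicted pose, so the pose is good. Unwrapped (customer-upright) readings:

| Drum | Numerals seen | Joint now | Turn needed |
|---|---|---|---|
| Hundreds | 6 at −20°, 5 at about +14° | about 169° | −97° |
| Tens | 4 at −22°, 3 at about +13° | about 96° | +156° |
| Ones | 2 at −12° | about 35° | +109° |

I'll grip the bar by its ends, with tool y along sign y, so the guard can pivot freely in the grip.

```bash
cat >> h.py <<'E'
from scipy.spatial.transform import Rotation as Ro
O=np.array([.5165,-.108,0])
def rel(p_sign,tilt=0,Rc=None,pc=None):
    """row (mm,deg) to TCP at sign-frame point, tool x=sign x, z down, tilted by tilt deg about sign y (+: tips to staff side)"""
    s=robot.sense(); Rc=s["ee_rot"] if Rc is None else Rc; pc=s["tool_pos"] if pc is None else pc
    R=Rs()@Ro.from_euler('y',tilt,degrees=True).as_matrix()@np.diag([1,-1,-1])
    return np.round(np.r_[Rc.T@(S(p_sign)-pc)*1000,Ro.from_matrix(Rc.T@R).as_rotvec(degrees=True)],1)
def st():
    s=robot.sense(); R=Rs().T@s["ee_rot"]@np.diag([1,-1,-1])
    print("t",round(s["t"],2),"sign mm",np.round(Rs().T@(s["tool_pos"]-O)*1000,1),"rot",np.round(Ro.from_matrix(R).as_rotvec(degrees=True),1),"F",np.round(s["ft_force"],1),"gap",round(s["finger_gap"]*1000,1),"grip",s["grip_force"],"q",np.round(s["joint_pos"],2))
E
python3 - <<'E'
from h import *
st(); print(rel([-.06,0,.36]))
E
```

```text
t 0.3 sign mm [108.4 688.8 230.9] rot [  0.    0.  123.8] F [-0.8 -0.2 -0. ] gap 85.5 grip 0.0 q [ 1.07  0.09  1.23 -0.    1.82 -0.06]
[-478.8 -523.1 -128.8   -0.     0.   123.8]
```

Request:
jog_arm([
  [0,0,-60,0,0,10,1],
  [-20,-25,-110,0,0,20,1],
  [-60,-65,-129,0,0,30,1],
  [-100,-109,-129,0,0,40,1],
  [-142,-155,-129,0,0,50,1],
  [-184,-201,-129,0,0,60,1],
  [-226,-247,-129,0,0,70,1],
  [-268,-293,-129,0,0,80,1],
  [-310,-339,-129,0,0,90,1],
  [-352,-385,-129,0,0,100,1],
  [-394,-431,-129,0,0,110,1],
  [-436,-477,-129,0,0,118,1],
])

```text
t: 1.8
tool_pos: [0.4463, -0.0804, 0.3605]
ee_rot: [[0.809, 0.588, 0.001], [0.588, -0.809, -0.0], [0.001, 0.001, -1.0]]
ft_force: [0.3, 0.8, 0.1]
finger_gap: 0.0854
grip_force: 0.0
```

Run:
```python
from h import *
st(); print(rel([-.06,0,.2])); print(rel([-.06,0,.111]))
```

```text
t 1.8 sign mm [-46.5  59.4 360.5] rot [-0.  -0.   5.5] F [0.3 0.8 0.1] gap 85.4 grip 0.0 q [-0.25 -0.23  1.3   0.    2.07  0.69]
[-19.2  57.7 160.6   0.   -0.    5.5]
[-19.3  57.7 249.6   0.   -0.    5.5]
```

Request:
jog_arm([
  [-14,48,30,0,0,5.5,1],
  [-19,58,90,0,0,5.5,1],
  [-19,58,150,0,0,5.5,1],
  [-19,58,200,0,0,5.5,1],
  [-19,58,200,0,0,5.5,1],
  [-19,58,200,0,0,5.5,1],
])

```text
t: 2.55
tool_pos: [0.4661, -0.1366, 0.163]
ee_rot: [[0.859, 0.512, 0.003], [0.512, -0.859, -0.001], [0.002, 0.003, -1.0]]
ft_force: [0.3, -0.0, 0.4]
finger_gap: 0.085
grip_force: 0.0
```

Run:
```python
from h import *
st(); print(rel([-.06,0,.111]))
s=shot("side"); c=shot("top")
# red bar centre again, and finger look
im=np.hstack([cv2.resize(s["frame"][150:300,270:420],(450,450),interpolation=2),cv2.resize(c["frame"][160:277,340:430],(346,450),interpolation=2)])
cv2.imwrite("pics/a.png",cv2.convertScaleAbs(im,alpha=1.3)[:,:,::-1])
```

```text
t 2.55 sign mm [-58.   1. 163.] rot [-0.1 -0.1  0.3] F [ 0.3 -0.   0.4] gap 85.0 grip 0.0 q [-0.36 -0.23  1.65 -0.    1.71  0.68]
[-2.1  0.8 52.   0.1 -0.1  0.3]
```

View pics/a.png

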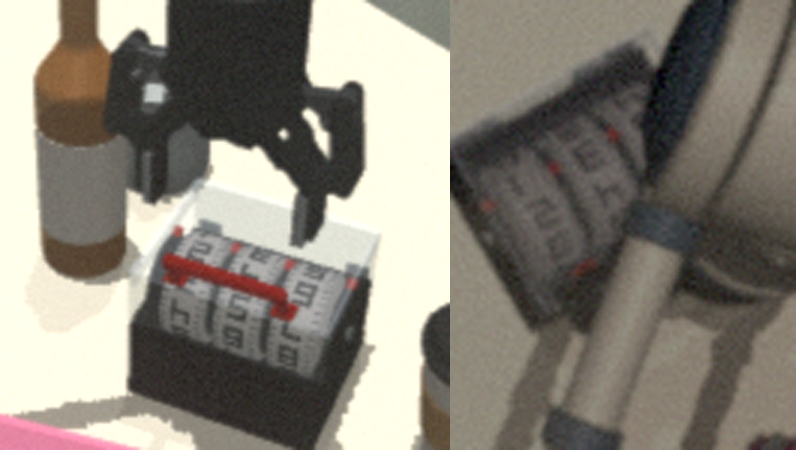

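The side crop shows the fingers at (150,190) and (300,240), straddling the bar ends at (165,265) and (290,310), so they are aligned. I descend and grip.

Request:
jog_arm([
  [-2,1,25,0,0,0,1],
  [-2,1,45,0,0,0,1],
  [-2,1,56,0,0,0,1],
  [-2,1,56,0,0,0,1],
  [-2,1,56,0,0,0,0.4],
  [-2,1,56,0,0,0,0.4],
  [-2,1,56,0,0,0,0.4],
  [-2,1,56,0,0,0,0.4],
], force=20)

```text
t: 3.65
tool_pos: [0.4644, -0.1386, 0.1052]
ee_rot: [[0.859, 0.512, 0.001], [0.512, -0.859, -0.001], [0.001, 0.001, -1.0]]
ft_force: [-1.1, -1.2, 4.3]
finger_gap: 0.0795
grip_force: 24.8
```

Run:
```python
from h import *
st()
s=robot.sense(); p0=Rs().T@(s["tool_pos"]-O)*1000
# arc: bar about hinge, no tool turn; shift from pose now, tool axes x=sign x, z=-down
for th in np.arange(5,106.1,5):
    t=np.radians(th); a=np.array([-117.5,80]); b=np.array([a[0]*np.cos(t)+a[1]*np.sin(t),-a[0]*np.sin(t)+a[1]*np.cos(t)])-a
    print(th,np.round([b[0],-b[1]],0),end=' ')
```

```text
t 3.65 sign mm [-6.040e+01  1.000e-01  1.052e+02] rot [-0.1 -0.   0.3] F [-1.1 -1.2  4.3] gap 79.5 grip 24.80749424546957 q [-0.36 -0.21  1.75 -0.    1.61  0.67]
5.0 [  7. -10.] 10.0 [ 16. -19.] 15.0 [ 25. -28.] 20.0 [ 34. -35.] 25.0 [ 45. -42.] 30.0 [ 56. -48.] 35.0 [ 67. -53.] 40.0 [ 79. -57.] 45.0 [ 91. -60.] 50.0 [103. -61.] 55.0 [116. -62.] 60.0 [128. -62.] 65.0 [140. -60.] 70.0 [152. -58.] 75.0 [164. -54.] 80.0 [176. -50.] 85.0 [187. -44.] 90.0 [198. -38.] 95.0 [207. -30.] 100.0 [217. -22.] 105.0 [225. -13.]
```

Request:
jog_arm([
  [7,0,-10,0,0,0,0.4],
  [16,0,-19,0,0,0,0.4],
  [25,0,-28,0,0,0,0.4],
  [34,0,-35,0,0,0,0.4],
  [34,0,-35,0,0,0,0.4],
])

```text
t: 4.28
tool_pos: [0.494, -0.1208, 0.1401]
ee_rot: [[0.859, 0.512, 0.001], [0.512, -0.859, -0.001], [0.001, 0.001, -1.0]]
ft_force: [-1.9, -6.1, 2.6]
finger_gap: 0.0792
grip_force: 25.8
```

Run:
```python
from h import *
st()
s=shot("side"); c=shot("top")
im=np.hstack([cv2.resize(s["frame"][150:300,270:420],(450,450),interpolation=2),cv2.resize(c["frame"][160:277,340:430],(346,450),interpolation=2)])
cv2.imwrite("pics/b.png",cv2.convertScaleAbs(im,alpha=1.3)[:,:,::-1])
```

```text
t 4.28 sign mm [-25.8   0.4 140.1] rot [-0.1 -0.   0.3] F [-1.9 -6.1  2.6] gap 79.2 grip 25.805835463106632 q [-0.31 -0.16  1.63 -0.    1.66  0.73]
```

View pics/b.png

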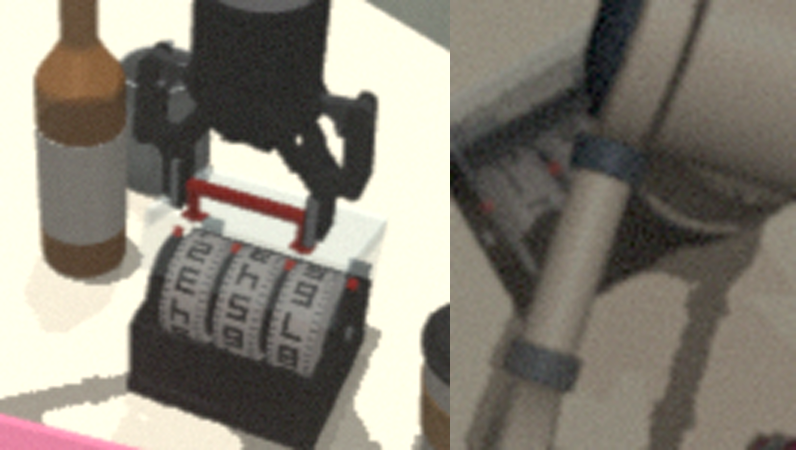

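The bar is held between the fingers at (190,185)–(310,210) and the guard is up about 20°. I continue along the arc.

Request:
jog_arm([
  [11,0,-7,0,0,0,0.4],
  [22,0,-13,0,0,0,0.4],
  [33,0,-18,0,0,0,0.4],
  [45,0,-22,0,0,0,0.4],
  [57,0,-25,0,0,0,0.4],
  [69,0,-26,0,0,0,0.4],
  [82,0,-27,0,0,0,0.4],
  [94,0,-27,0,0,0,0.4],
  [106,0,-25,0,0,0,0.4],
  [118,0,-23,0,0,0,0.4],
  [130,0,-19,0,0,0,0.4],
  [142,0,-15,0,0,0,0.4],
])

```text
t: 5.88
tool_pos: [0.6164, -0.048, 0.1545]
ee_rot: [[0.859, 0.512, 0.002], [0.512, -0.859, -0.0], [0.002, 0.001, -1.0]]
ft_force: [3.1, -4.9, 0.3]
finger_gap: 0.0796
grip_force: 26.6
```

Request:
jog_arm([
  [11,0,6,0,0,0,0.4],
  [22,0,12,0,0,0,0.4],
  [31,0,20,0,0,0,0.4],
  [40,0,27,0,0,0,0.4],
  [48,0,36,0,0,0,0.4],
  [48,0,36,0,0,0,0.4],
])

```text
t: 6.62
tool_pos: [0.6584, -0.0231, 0.118]
ee_rot: [[0.859, 0.513, 0.004], [0.513, -0.859, 0.0], [0.003, 0.002, -1.0]]
ft_force: [5.9, -4.5, 2.2]
finger_gap: 0.0791
grip_force: 26.9
```

Run:
```python
from h import *
st()
```

```text
t 6.62 sign mm [165.4   1.2 118. ] rot [-0.1 -0.2  0.3] F [ 5.9 -4.5  2.2] gap 79.1 grip 26.891046166419983 q [-0.09  0.25  1.25  0.    1.63  0.95]
```

Request:
jog_arm([
  [0,0,0,0,0,0,1],
  [0,0,0,0,0,0,1],
  [0,0,-40,0,0,0,1],
  [0,0,-90,0,0,0,1],
  [-30,0,-120,0,0,0,0],
  [-85,20,-120,0,0,0,-1],
  [-140,38,-100,0,0,0,-1],
  [-154,39,-60,0,0,0,-1],
  [-154,39,-20,0,0,0,-1],
  [-154,39,-2,0,0,0,-1],
  [-154,39,4,0,0,0,-1],
  [-154,39,10,0,0,0,-1],
])

```text
t: 8.12
tool_pos: [0.545, -0.1357, 0.1096]
ee_rot: [[0.859, 0.512, 0.002], [0.512, -0.859, -0.0], [0.002, 0.002, -1.0]]
ft_force: [1.0, -0.1, 1.3]
finger_gap: -0.0003
grip_force: 0.0
```

Run:
```python
from h import *
st()
s=shot("side"); c=shot("top")
st()
im=np.hstack([cv2.resize(s["frame"][150:300,270:420],(450,450),interpolation=2),cv2.resize(c["frame"][150:267,340:430],(346,450),interpolation=2)])
cv2.imwrite("pics/c.png",cv2.convertScaleAbs(im,alpha=1.3)[:,:,::-1])
```

```text
t 8.12 sign mm [ 10.5 -38.4 109.6] rot [-0.1 -0.1  0.3] F [ 1.  -0.1  1.3] gap -0.3 grip 0.0 q [-0.3  -0.    1.54  0.    1.6   0.73]
t 8.22 sign mm [ 10.1 -38.2 109. ] rot [-0.  -0.   0.3] F [ 0.1 -0.2 -0.6] gap 0.1 grip 0.0 q [-0.3  -0.    1.54  0.    1.6   0.73]
```

View pics/c.png

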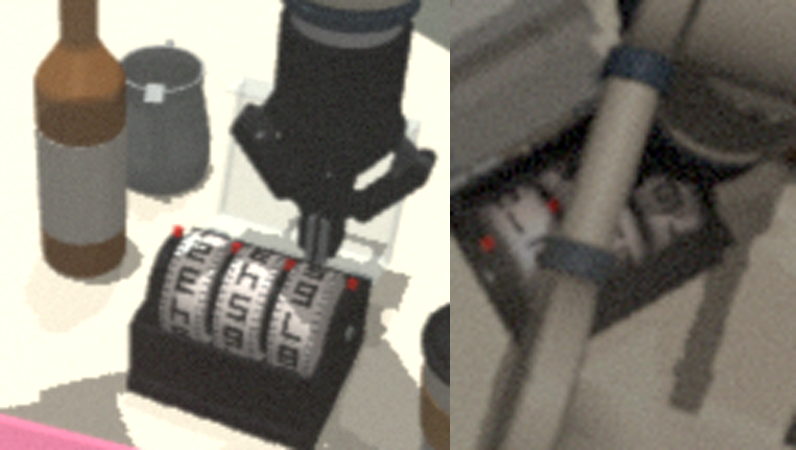

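The side crop shows the guard standing open behind the hand, with the fingertips above the hundreds drum at (318,250). I save a reference strip, then feel for the drum surface.

```bash
cat >> h.py <<'E'
YS=dict(h=-.038,t=0,o=.038)
def strip(c,k,a0=-80,a1=10):
    A=np.radians(np.arange(a0,a1,.5)); Y=np.arange(-.012,.012,.0005)
    M=np.array([[proj(c,S([.036*np.sin(a),YS[k]+y,.06+.036*np.cos(a)])) for y in Y] for a in A],np.float32)
    g=cv2.cvtColor(cv2.remap(c["frame"],M[...,0],M[...,1],cv2.INTER_CUBIC),cv2.COLOR_RGB2GRAY).astype(np.float32)
    return g-cv2.GaussianBlur(g,(0,0),25)
def turn(k,a,b,lo,hi,ymax=10):
    """deg of +turn from strip a to strip b"""
    best=[]
    for d in range(int(lo*2),int(hi*2)+1):
        n=len(a)-abs(d)
        if n<50: continue
        p,q=(a[:n],b[d:]) if d>=0 else (a[-d:],b[:n])
        best.append((np.corrcoef(p.ravel(),q.ravel())[0,1],d/2))
    return sorted(best)[::-1][:3]
E
python3 - <<'E'
from h import *
c=shot("side"); np.savez("ref0.npz",**{k:strip(c,k) for k in YS})
st()
E
```

```text
t 8.28 sign mm [ 10.2 -38.3 109.3] rot [-0.1 -0.1  0.3] F [ 0.7 -0.2 -0.3] gap 0.4 grip 0.0 q [-0.31 -0.    1.54  0.    1.6   0.73]
```

Request:
jog_arm([
  [1,0,6,0,0,0,-1],
  [1,0,10,0,0,0,-1],
  [1,0,11,0,0,0,-1],
  [1,0,11,0,0,0,-1],
])

```text
t: 8.78
tool_pos: [0.5449, -0.1354, 0.0971]
ee_rot: [[0.859, 0.512, -0.0], [0.512, -0.859, 0.0], [-0.0, -0.0, -1.0]]
ft_force: [-0.4, 0.3, 1.2]
finger_gap: -0.0001
grip_force: 0.0
```

Request:
jog_arm([
  [0,0,1,0,0,0,-1],
  [0,0,1,0,0,0,-1],
])

```text
t: 9.02
tool_pos: [0.545, -0.1354, 0.0963]
ee_rot: [[0.859, 0.512, 0.0], [0.512, -0.859, -0.0], [0.0, 0.0, -1.0]]
ft_force: [-0.9, 0.2, -0.1]
finger_gap: 0.0003
grip_force: 0.0
```

Request:
jog_arm([
  [0,0,1,0,0,0,-1],
  [0,0,1,0,0,0,-1],
])

```text
t: 9.28
tool_pos: [0.5452, -0.1354, 0.0959]
ee_rot: [[0.859, 0.512, 0.001], [0.512, -0.859, -0.0], [0.001, 0.001, -1.0]]
ft_force: [-0.1, 2.0, 3.4]
finger_gap: -0.0002
grip_force: 1.7
```

Contact is at about z 96 mm with 3 N. I roll the hundreds drum toward the staff side.

Request:
jog_arm([
  [0,0,0.5,0,0,0,-1],
  [-4,0,0.5,0,0,0,-1],
  [-8,0,0.5,0,0,0,-1],
  [-12,0,0.5,0,0,0,-1],
  [-16,0,0.5,0,0,0,-1],
  [-20,0,0.5,0,0,0,-1],
  [-20,0,0.5,0,0,0,-1],
])

```text
t: 10.15
tool_pos: [0.5278, -0.1458, 0.0956]
ee_rot: [[0.859, 0.512, 0.001], [0.512, -0.859, -0.0], [0.0, 0.001, -1.0]]
ft_force: [-2.0, 1.3, 6.3]
finger_gap: 0.0001
grip_force: 3.2
```

Run:
```python
from h import *
st()
c=shot("side"); r=np.load("ref0.npz")
for k in YS: print(k,turn(k,r[k],strip(c,k),-60,60))
```

```text
t 10.15 sign mm [ -9.5 -38.3  95.6] rot [-0.  -0.   0.3] F [-2.   1.3  6.3] gap 0.1 grip 3.1736690551042557 q [-0.33 -0.03  1.6  -0.    1.58  0.7 ]
h [(np.float64(0.7674498683725952), -32.0), (np.float64(0.7604177103018034), -32.5), (np.float64(0.7571511963639781), -31.5)]
t [(np.float64(0.8434807787390658), 0.0), (np.float64(0.8348440290104302), 0.5), (np.float64(0.8305193468504414), -0.5)]
o [(np.float64(0.7212965638016798), -35.5), (np.float64(0.7187512321474523), -36.0), (np.float64(0.7125895351762299), -35.0)]
```

Request:
jog_arm([
  [0,0,-7,0,0,0,-1],
  [12,0,-7,0,0,0,-1],
  [20,0,-7,0,0,0,-1],
  [20,0,-4,0,0,0,-1],
  [20,0,-1,0,0,0,-1],
  [20,0,0,0,0,0,-1],
  [20,0,0,0,0,0,-1],
  [15,0,0,0,0,0,-1],
  [10,0,0,0,0,0,-1],
  [5,0,0,0,0,0,-1],
  [0,0,0,0,0,0,-1],
  [0,0,0,0,0,0,-1],
])

```text
t: 11.7
tool_pos: [0.5275, -0.1457, 0.0956]
ee_rot: [[0.859, 0.512, 0.0], [0.512, -0.859, 0.0], [0.0, 0.0, -1.0]]
ft_force: [-2.5, 2.2, 6.5]
finger_gap: 0.0002
grip_force: 3.2
```

Run:
```python
from h import *
st()
c=shot("side"); r=np.load("ref0.npz")
for k in YS: 
    b=strip(c,k); print(k,turn(k,r[k],b,-66,60)[0],turn(k,r[k],b,0,0)[0])
im=np.hstack([cv2.resize(unwrap(c,y,-100,20),(127,480)) for y in YS.values()]+[cv2.resize(cv2.convertScaleAbs(r[k]+100),(96,480)) for k in YS])if 0 else np.hstack([cv2.resize(unwrap(c,y,-100,20),(127,480)) for y in YS.values()])
for a in range(-100,20,15): cv2.putText(im,str(a),(0,(a+100)*4+4),0,.4,(255,0,0),1)
q=np.hstack([cv2.cvtColor(cv2.resize(np.clip(r[k]*1.5+128,0,255).astype(np.uint8),(96,360)),cv2.COLOR_GRAY2RGB) for k in YS]); q=np.pad(q,((80,40),(0,0),(0,0)))
cv2.imwrite("pics/d.png",np.hstack([im,q])[:,:,::-1])
```

```text
t 11.7 sign mm [ -9.7 -38.   95.6] rot [-0.  -0.   0.3] F [-2.5  2.2  6.5] gap 0.2 grip 3.1776342540979385 q [-0.33 -0.03  1.6   0.    1.58  0.7 ]
h (np.float64(0.9155543468520756), -65.0) (np.float64(-0.011099626373830076), 0.0)
t (np.float64(0.845380516456172), 0.0) (np.float64(0.845380516456172), 0.0)
o (np.float64(0.7148746919766563), -35.5) (np.float64(0.6918538434358156), 0.0)
```

View pics/d.png

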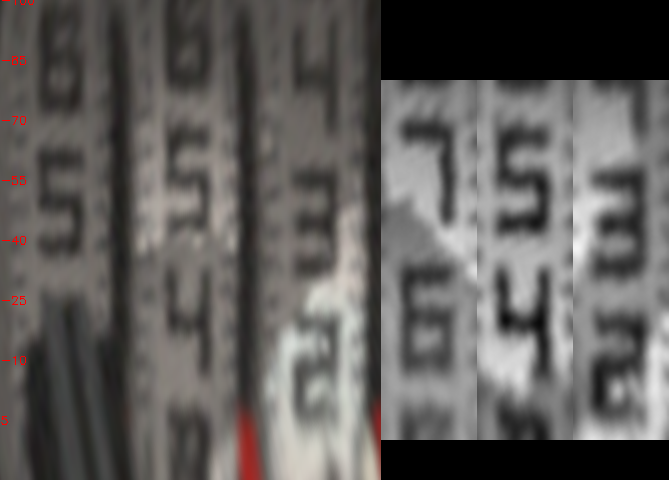

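The strips show hundreds 5 at −49°, tens 4 at −19.5° and ones 2 at −8°. The hundreds drum has rolled 65° without slip. Still to do: hundreds −34°, tens +152°, ones +105°.

Request:
jog_arm([
  [0,0,-7,0,0,0,-1],
  [12,0,-7,0,0,0,-1],
  [21,0,-7,0,0,0,-1],
  [21,0,-4,0,0,0,-1],
  [21,0,-1,0,0,0,-1],
  [21,0,0,0,0,0,-1],
  [21,0,0,0,0,0,-1],
  [16,0,0,0,0,0,-1],
  [11,0,0,0,0,0,-1],
  [5,0,0,0,0,0,-1],
  [0,0,0,0,0,0,-1],
  [0,0,0,0,0,0,-1],
])

```text
t: 13.25
tool_pos: [0.5275, -0.1457, 0.0956]
ee_rot: [[0.859, 0.512, 0.0], [0.512, -0.859, -0.0], [0.0, 0.0, -1.0]]
ft_force: [-2.3, 2.1, 6.5]
finger_gap: -0.0003
grip_force: 3.2
```

Request:
jog_arm([
  [0,0,-10,0,0,0,-1],
  [0,-20,-10,0,0,0,-1],
  [0,-38,-8,0,0,0,-1],
  [0,-38,-3,0,0,0,-1],
  [0,-38,0,0,0,0,-1],
  [0,-38,0,0,0,0,-1],
  [5,-38,0,0,0,0,-1],
  [10,-38,0,0,0,0,-1],
  [15,-38,0,0,0,0,-1],
  [20,-38,0,0,0,0,-1],
  [20,-38,0,0,0,0,-1],
])

```text
t: 14.62
tool_pos: [0.5263, -0.1022, 0.0958]
ee_rot: [[0.859, 0.512, 0.001], [0.512, -0.859, 0.001], [0.002, -0.0, -1.0]]
ft_force: [-0.5, 4.1, 6.4]
finger_gap: -0.0001
grip_force: 3.1
```

Request:
jog_arm([
  [0,0,-7,0,0,0,-1],
  [-12,0,-7,0,0,0,-1],
  [-20,0,-7,0,0,0,-1],
  [-20,0,-4,0,0,0,-1],
  [-20,0,-1,0,0,0,-1],
  [-20,0,0,0,0,0,-1],
  [-20,0,0,0,0,0,-1],
  [-15,0,0,0,0,0,-1],
  [-10,0,0,0,0,0,-1],
  [-5,0,0,0,0,0,-1],
  [0,0,0,0,0,0,-1],
  [0,0,0,0,0,0,-1],
])

```text
t: 16.12
tool_pos: [0.5265, -0.1023, 0.0958]
ee_rot: [[0.859, 0.513, 0.002], [0.513, -0.859, 0.0], [0.002, 0.001, -1.0]]
ft_force: [-0.1, 1.8, 5.2]
finger_gap: 0.0001
grip_force: 2.6
```

Run:
```python
from h import *
st()
c=shot("side"); r=np.load("ref0.npz")
d={k:strip(c,k) for k in YS}; np.savez("ref1.npz",**d)
print(turn('h',r['h'],d['h'],-66,60)); print(turn('t',r['t'],d['t'],10,66));print(turn('o',r['o'],d['o'],-6,6)[0])
# hundreds vs known: shift by 36 similarity
```

```text
t 16.12 sign mm [11.6 -0.1 95.8] rot [-0.1 -0.1  0.3] F [-0.1  1.8  5.2] gap 0.1 grip 2.612570822238922 q [-0.26 -0.07  1.63  0.    1.58  0.78]
[(np.float64(0.7063189645767662), -62.5), (np.float64(0.7051762594032674), -63.0), (np.float64(0.694634956304194), -62.0)]
[(np.float64(0.5931394166848044), 65.0), (np.float64(0.5658141594458294), 31.0), (np.float64(0.5592799232238408), 31.5)]
(np.float64(0.71222498256571), 0.0)
```

Request:
jog_arm([
  [0,0,-7,0,0,0,-1],
  [-12,0,-7,0,0,0,-1],
  [-20,0,-7,0,0,0,-1],
  [-20,0,-4,0,0,0,-1],
  [-20,0,-1,0,0,0,-1],
  [-20,0,0,0,0,0,-1],
  [-20,0,0,0,0,0,-1],
  [-15,0,0,0,0,0,-1],
  [-10,0,0,0,0,0,-1],
  [-5,0,0,0,0,0,-1],
  [0,0,0,0,0,0,-1],
  [0,0,0,0,0,0,-1],
])

```text
t: 17.68
tool_pos: [0.5265, -0.1023, 0.0958]
ee_rot: [[0.859, 0.512, 0.002], [0.512, -0.859, 0.0], [0.002, 0.001, -1.0]]
ft_force: [-0.2, 1.0, 5.3]
finger_gap: -0.0002
grip_force: 2.6
```

Request:
jog_arm([
  [0,0,-7,0,0,0,-1],
  [-12,0,-7,0,0,0,-1],
  [-20,0,-7,0,0,0,-1],
  [-20,0,-4,0,0,0,-1],
  [-20,0,-1,0,0,0,-1],
  [-20,0,0,0,0,0,-1],
  [-20,0,0,0,0,0,-1],
  [-15,0,0,0,0,0,-1],
  [-10,0,0,0,0,0,-1],
  [-5,0,0,0,0,0,-1],
  [0,0,0,0,0,0,-1],
  [0,0,0,0,0,0,-1],
])

```text
t: 19.18
tool_pos: [0.5265, -0.1023, 0.0958]
ee_rot: [[0.859, 0.512, 0.002], [0.512, -0.859, 0.0], [0.002, 0.001, -1.0]]
ft_force: [0.2, 1.7, 4.8]
finger_gap: -0.0
grip_force: 2.6
```

Request:
jog_arm([
  [0,0,-7,0,0,0,-1],
  [-8,0,-7,0,0,0,-1],
  [-14,0,-7,0,0,0,-1],
  [-14,0,-4,0,0,0,-1],
  [-14,0,-1,0,0,0,-1],
  [-14,0,0,0,0,0,-1],
  [-14,0,0,0,0,0,-1],
  [-10,0,0,0,0,0,-1],
  [-5,0,0,0,0,0,-1],
  [0,0,0,0,0,0,-1],
  [0,0,0,0,0,0,-1],
])

```text
t: 20.55
tool_pos: [0.5264, -0.1023, 0.0958]
ee_rot: [[0.859, 0.512, 0.002], [0.512, -0.859, 0.0], [0.002, 0.001, -1.0]]
ft_force: [0.3, 0.9, 4.8]
finger_gap: 0.0
grip_force: 2.5
```

Request:
jog_arm([
  [0,0,-10,0,0,0,-1],
  [-10,-20,-10,0,0,0,-1],
  [-20,-38,-8,0,0,0,-1],
  [-20,-38,-3,0,0,0,-1],
  [-20,-38,0,0,0,0,-1],
  [-20,-38,0,0,0,0,-1],
  [-15,-38,0,0,0,0,-1],
  [-10,-38,0,0,0,0,-1],
  [-5,-38,0,0,0,0,-1],
  [0,-38,0,0,0,0,-1],
  [0,-38,0,0,0,0,-1],
])

```text
t: 21.92
tool_pos: [0.5073, -0.0697, 0.0958]
ee_rot: [[0.859, 0.512, 0.002], [0.512, -0.859, 0.001], [0.002, -0.0, -1.0]]
ft_force: [-0.3, 2.9, 5.2]
finger_gap: 0.0
grip_force: 2.7
```

Request:
jog_arm([
  [0,0,-7,0,0,0,-1],
  [-12,0,-7,0,0,0,-1],
  [-20,0,-7,0,0,0,-1],
  [-20,0,-4,0,0,0,-1],
  [-20,0,-1,0,0,0,-1],
  [-20,0,0,0,0,0,-1],
  [-20,0,0,0,0,0,-1],
  [-15,0,0,0,0,0,-1],
  [-10,0,0,0,0,0,-1],
  [-5,0,0,0,0,0,-1],
  [0,0,0,0,0,0,-1],
  [0,0,0,0,0,0,-1],
])

```text
t: 23.42
tool_pos: [0.507, -0.0697, 0.0958]
ee_rot: [[0.859, 0.512, 0.002], [0.512, -0.859, 0.0], [0.002, 0.001, -1.0]]
ft_force: [0.7, 0.2, 5.2]
finger_gap: 0.0004
grip_force: 2.6
```

Run:
```python
from h import *
st()
c=shot("side"); r=np.load("ref0.npz")
d={k:strip(c,k) for k in YS}
print(turn('o',r['o'],d['o'],10,66))
```

```text
t 23.43 sign mm [11.3 37.8 95.8] rot [-0.1 -0.1  0.3] F [0.7 0.2 5.2] gap 0.4 grip 2.6447198912501335 q [-0.2  -0.13  1.69  0.    1.58  0.83]
[(np.float64(0.6389241793310916), 64.0), (np.float64(0.638403928498233), 63.5), (np.float64(0.6337205688058928), 64.5)]
```

Request:
jog_arm([
  [0,0,-7,0,0,0,-1],
  [-12,0,-7,0,0,0,-1],
  [-20,0,-7,0,0,0,-1],
  [-20,0,-4,0,0,0,-1],
  [-20,0,-1,0,0,0,-1],
  [-20,0,0,0,0,0,-1],
  [-20,0,0,0,0,0,-1],
  [-15,0,0,0,0,0,-1],
  [-10,0,0,0,0,0,-1],
  [-7,0,0,0,0,0,-1],
  [-7,0,0,0,0,0,-1],
])

```text
t: 24.85
tool_pos: [0.5009, -0.0732, 0.0959]
ee_rot: [[0.859, 0.512, 0.002], [0.512, -0.859, 0.0], [0.002, 0.001, -1.0]]
ft_force: [-0.2, 1.2, 5.4]
finger_gap: 0.0003
grip_force: 2.8
```

Request:
jog_arm([
  [0,0,-7,0,0,0,-1],
  [-6,0,-7,0,0,0,-1],
  [-12,0,-7,0,0,0,-1],
  [-12,0,-4,0,0,0,-1],
  [-12,0,-1,0,0,0,-1],
  [-12,0,0,0,0,0,-1],
  [-12,0,0,0,0,0,-1],
  [-8,0,0,0,0,0,-1],
  [-4,0,0,0,0,0,-1],
  [0,0,0,0,0,0,-1],
  [0,0,0,0,0,0,-1],
])

```text
t: 26.22
tool_pos: [0.5009, -0.0732, 0.0959]
ee_rot: [[0.859, 0.512, 0.002], [0.512, -0.859, 0.0], [0.002, 0.001, -1.0]]
ft_force: [0.3, 1.2, 5.4]
finger_gap: 0.0003
grip_force: 2.8
```

Request:
jog_arm([
  [0,0,-30,0,0,0,-1],
  [0,0,-80,0,0,0,-1],
  [-30,-20,-110,0,0,0,-1],
  [-75,-50,-110,0,0,0,-1],
  [-110,-75,-110,0,0,0,-1],
  [-125,-85,-110,0,0,0,-1],
  [-125,-85,-110,0,0,0,-1],
])

```text
t: 27.1
tool_pos: [0.3488, -0.0646, 0.2051]
ee_rot: [[0.859, 0.512, 0.002], [0.512, -0.859, -0.0], [0.001, 0.001, -1.0]]
ft_force: [-0.2, -0.3, 0.8]
finger_gap: 0.0002
grip_force: 0.0
```

Run:
```python
from h import *
st()
# average a few frames
def avg(n):
    L=[shot(n) for _ in range(4)]; c=L[0]; c["frame"]=np.mean([x["frame"] for x in L],0).astype(np.uint8); return c
s=avg("side"); c=avg("top"); 
import pickle; pickle.dump((s,c),open("sc.pkl","wb"))
im=np.hstack([cv2.resize(unwrap(x,y,-100,50),(127,600)) for x in(s,c) for y in YS.values()])
im=cv2.convertScaleAbs(im,alpha=1.4)
for a in range(-100,50,10): cv2.putText(im,str(a),(0,(a+100)*4+4),0,.4,(255,0,0),1)
for a in(25,-11,-47,-83): cv2.line(im,(0,(a+100)*4),(800,(a+100)*4),(0,200,0),1)
cv2.imwrite("pics/e.png",im[:,:,::-1])
```

```text
t 27.1 sign mm [-122.5  122.5  205.1] rot [-0.1 -0.1  0.3] F [-0.2 -0.3  0.8] gap 0.2 grip 0.0 q [-0.28 -0.59  1.85  0.    1.88  0.75]
```

View pics/e.png

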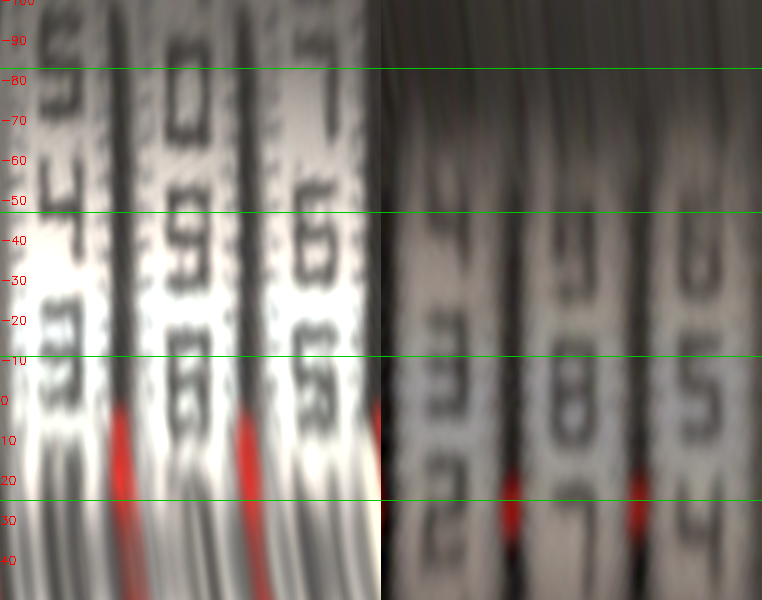

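The digits 2, 7 and 4 are at the marks. Against the green ideal lines, hundreds is within about 1°, tens is about 6.5° over (8 at −4.4°, should be −11°) and ones is about 6° over. I turn tens and ones back by 4 mm each.

Request:
jog_arm([
  [40,27,0,0,0,0,-1],
  [85,58,0,0,0,0,-1],
  [125,85,10,0,0,0,-1],
  [125,85,60,0,0,0,-1],
  [125,85,98,0,0,0,-1],
  [125,85,105,0,0,0,-1],
  [125,85,109,0,0,0,-1],
  [125,85,110,0,0,0,-1],
  [125,85,110,0,0,0,-1],
  [123,85,110,0,0,0,-1],
  [121,85,110,0,0,0,-1],
  [121,85,110,0,0,0,-1],
])

```text
t: 29.0
tool_pos: [0.4969, -0.076, 0.0959]
ee_rot: [[0.859, 0.512, 0.002], [0.512, -0.859, -0.0], [0.001, 0.001, -1.0]]
ft_force: [-0.7, 0.1, 5.0]
finger_gap: -0.0001
grip_force: 3.0
```

Request:
jog_arm([
  [0,0,-10,0,0,0,-1],
  [2,20,-10,0,0,0,-1],
  [4,38,-8,0,0,0,-1],
  [4,38,-3,0,0,0,-1],
  [4,38,0,0,0,0,-1],
  [4,38,0,0,0,0,-1],
  [2,38,0,0,0,0,-1],
  [0,38,0,0,0,0,-1],
  [0,38,0,0,0,0,-1],
])

```text
t: 30.12
tool_pos: [0.5162, -0.1082, 0.096]
ee_rot: [[0.859, 0.512, 0.002], [0.512, -0.859, -0.0], [0.001, 0.001, -1.0]]
ft_force: [0.0, -0.2, 5.8]
finger_gap: 0.0002
grip_force: 2.9
```

Request:
jog_arm([
  [0,0,-30,0,0,0,-1],
  [0,0,-80,0,0,0,-1],
  [-30,-25,-110,0,0,0,-1],
  [-70,-65,-110,0,0,0,-1],
  [-100,-100,-110,0,0,0,-1],
  [-121,-123,-110,0,0,0,-1],
  [-121,-123,-110,0,0,0,-1],
])

```text
t: 31.0
tool_pos: [0.3479, -0.0639, 0.2049]
ee_rot: [[0.859, 0.512, 0.001], [0.512, -0.859, -0.0], [0.001, 0.001, -1.0]]
ft_force: [-0.1, 0.4, -1.0]
finger_gap: 0.0001
grip_force: 0.0
```

Run:
```python
from h import *
import pickle
st()
def avg(n):
    L=[shot(n) for _ in range(4)]; c=L[0]; c["frame"]=np.mean([x["frame"] for x in L],0).astype(np.uint8); return c
s0,c0=pickle.load(open("sc.pkl","rb")); s=avg("side"); c=avg("top")
for k in YS: print(k,turn(k,strip(s0,k),strip(s,k),-15,15)[0],turn(k,strip(c0,k,-40,45),strip(c,k,-40,45),-15,15)[0])
im=np.hstack([cv2.resize(unwrap(x,y,-100,50),(127,600)) for x in(s,c) for y in YS.values()])
im=cv2.convertScaleAbs(im,alpha=1.1)
for a in range(-100,50,10): cv2.putText(im,str(a),(0,(a+100)*4+4),0,.4,(255,0,0),1)
for a in(25,-11,-47,-83): cv2.line(im,(0,(a+100)*4),(800,(a+100)*4),(0,200,0),1)
cv2.imwrite("pics/f.png",im[:,:,::-1])
# numeric glyph bands: side & top, darkness over centre columns
for n,x in(("s",s),("t",c)):
  for k in YS:
    g=cv2.cvtColor(unwrap(x,YS[k],-100,60),cv2.COLOR_RGB2GRAY).astype(float)[:,40:88]
    p=g.std(1); p=np.convolve(p,np.ones(5)/5,'same')
    # blank gaps between numerals: best phase of 36-deg comb, gap minima
    out=[]
    A=np.arange(-100,60,.5)
    rng=(A>-95)&(A<0) if n=="s" else (A>-45)&(A<50)
    for off in np.arange(-18,18,.5):
        d=(A-25-off+18)%36; w=rng&((d<4.5)|(d>31.5)); out.append((p[w].mean(),off))
    print(n,k,sorted(out)[:3])
```

```text
t 31.0 sign mm [-122.9  123.5  204.9] rot [-0.  -0.1  0.3] F [-0.1  0.4 -1. ] gap 0.1 grip 0.0 q [-0.28 -0.6   1.85  0.    1.88  0.75]
h (np.float64(0.999422513673077), 0.0) (np.float64(0.9961813528183079), 0.0)
t (np.float64(0.9546287552268458), -5.5) (np.float64(0.9528954315798359), -5.5)
o (np.float64(0.9501906643755422), -4.5) (np.float64(0.9648069887388424), -4.5)
s h [(np.float64(6.731596063898866), np.float64(-1.0)), (np.float64(6.842832827039131), np.float64(-0.5)), (np.float64(6.865379258279691), np.float64(-1.5))]
s t [(np.float64(6.145727452222807), np.float64(1.0)), (np.float64(6.159328326112951), np.float64(0.5)), (np.float64(6.327882195418199), np.float64(1.5))]
s o [(np.float64(7.1586371624657765), np.float64(0.0)), (np.float64(7.254737332187841), np.float64(0.5)), (np.float64(7.329040616214204), np.float64(-0.5))]
t h [(np.float64(3.589375356234031), np.float64(2.0)), (np.float64(3.61799647587497), np.float64(1.5)), (np.float64(3.6382288659390496), np.float64(2.5))]
t t [(np.float64(3.558347062978187), np.float64(4.0)), (np.float64(3.5786914955896902), np.float64(3.5)), (np.float64(3.603548348974005), np.float64(4.5))]
t o [(np.float64(4.35124661627841), np.float64(4.0)), (np.float64(4.3797610293814175), np.float64(3.5)), (np.float64(4.392572221129125), np.float64(4.5))]
```

Side residuals are −1°, +1° and 0°. The top camera, relative to the marks, gives 0.5°, 2.5° and 2.5°. The drums are set. Next I grip the bar where I released it and close the guard.

Request:
jog_arm([
  [0,0,-50,0,0,0,0],
  [40,30,-70,0,0,0,1],
  [90,60,-70,0,0,0,1],
  [140,90,-70,0,0,0,1],
  [190,115,-70,0,0,0,1],
  [240,122,-70,0,0,0,1],
  [288,122,-70,0,0,0,1],
  [288,122,-70,0,0,0,1],
  [288,122,-30,0,0,0,1],
  [288,122,20,0,0,0,1],
  [288,122,60,0,0,0,1],
  [288,122,60,0,0,0,1],
])

```text
t: 32.9
tool_pos: [0.6565, -0.0224, 0.1402]
ee_rot: [[0.859, 0.511, -0.008], [0.511, -0.859, 0.0], [-0.007, -0.005, -1.0]]
ft_force: [0.1, 0.1, -0.2]
finger_gap: 0.0855
grip_force: 0.0
```

Run:
```python
from h import *
st()
# bar position now from red pixels
for n in("side","top"):
    c=shot(n); f=c["frame"].astype(int); m=((f[...,0]-np.maximum(f[...,1],f[...,2]))>40)&(c["depth"]>0)
    P=(cloud(c)-O)@Rs()*1000; Q=P[m&(P[...,2]>115)&(P[...,2]<170)&(abs(P[...,1])<60)&(P[...,0]>100)&(P[...,0]<200)]
    if len(Q): print(n,len(Q),Q.min(0),Q.max(0),np.median(Q,0))
```

```text
t 32.9 sign mm [164.1   2.7 140.2] rot [0.3 0.4 0.3] F [ 0.1  0.1 -0.2] gap 85.5 grip 0.0 q [-0.09  0.25  1.21 -0.    1.69  0.95]
side 142 [125.06152389 -39.38160294 138.77954676] [169.08366024  37.43186813 147.52574118] [1.63336093e+02 1.09855591e-01 1.43861496e+02]
top 45 [141.9592869  -35.81259309 138.76470452] [169.06050848  41.46497865 147.77133224] [156.06664146  34.30637117 142.25592412]
```

The bar is measured at x ≈ 165, z ≈ 141 as expected. I grip it and swing it back.

Request:
jog_arm([
  [1,1,12,0,0,0,1],
  [1,1,22,0,0,0,1],
  [1,1,22,0,0,0,1],
  [1,1,22,0,0,0,0.4],
  [1,1,22,0,0,0,0.4],
  [1,1,22,0,0,0,0.4],
  [1,1,22,0,0,0,0.4],
], force=20)

```text
t: 33.88
tool_pos: [0.6601, -0.0223, 0.123]
ee_rot: [[0.859, 0.512, -0.0], [0.512, -0.859, 0.0], [-0.0, -0.0, -1.0]]
ft_force: [-4.8, 0.2, 1.7]
finger_gap: 0.079
grip_force: 25.5
```

Request:
jog_arm([
  [-8,0,-9,0,0,0,0.4],
  [-18,0,-17,0,0,0,0.4],
  [-27,0,-25,0,0,0,0.4],
  [-38,0,-31,0,0,0,0.4],
  [-38,0,-31,0,0,0,0.4],
])

```text
t: 34.5
tool_pos: [0.6269, -0.0421, 0.1549]
ee_rot: [[0.859, 0.511, 0.001], [0.511, -0.859, 0.0], [0.001, -0.0, -1.0]]
ft_force: [-1.3, 4.8, 0.8]
finger_gap: 0.0793
grip_force: 29.1
```

Request:
jog_arm([
  [-11,0,-6,0,0,0,0.4],
  [-23,0,-10,0,0,0,0.4],
  [-35,0,-14,0,0,0,0.4],
  [-47,0,-16,0,0,0,0.4],
  [-59,0,-18,0,0,0,0.4],
  [-71,0,-18,0,0,0,0.4],
  [-84,0,-17,0,0,0,0.4],
  [-96,0,-16,0,0,0,0.4],
  [-108,0,-13,0,0,0,0.4],
  [-120,0,-9,0,0,0,0.4],
  [-131,0,-4,0,0,0,0.4],
  [-142,0,2,0,0,0,0.4],
])

```text
t: 36.0
tool_pos: [0.5044, -0.1149, 0.1533]
ee_rot: [[0.859, 0.512, -0.0], [0.512, -0.859, -0.0], [-0.0, 0.0, -1.0]]
ft_force: [-6.0, 4.3, 7.6]
finger_gap: 0.0788
grip_force: 30.5
```

Request:
jog_arm([
  [-11,0,7,0,0,0,0.4],
  [-20,0,14,0,0,0,0.4],
  [-29,0,23,0,0,0,0.4],
  [-38,0,32,0,0,0,0.4],
  [-43,0,38,0,0,0,0.4],
  [-45,0,41,0,0,0,0.4],
  [-45,0,41,0,0,0,0.4],
])

```text
t: 36.88
tool_pos: [0.4653, -0.1381, 0.1105]
ee_rot: [[0.86, 0.511, -0.003], [0.511, -0.86, -0.0], [-0.003, -0.001, -1.0]]
ft_force: [-4.4, 3.4, 1.8]
finger_gap: 0.0792
grip_force: 31.1
```

```bash
python3 -c "
from h import *
st()"
```

```text
t 36.88 sign mm [-59.5   0.  110.5] rot [0.1 0.2 0.2] F [-4.4  3.4  1.8] gap 79.2 grip 31.139864400029182 q [-0.36 -0.21  1.73 -0.    1.62  0.68]
```

Now release, lift and retract, then check.

Request:
jog_arm([
  [0,0,0,0,0,0,1],
  [0,0,0,0,0,0,1],
  [0,0,-30,0,0,0,1],
  [0,0,-80,0,0,0,1],
  [0,0,-120,0,0,0,1],
  [-30,-60,-150,0,0,0,1],
  [-50,-120,-150,0,0,0,1],
  [-50,-160,-150,0,0,0,1],
  [-50,-160,-150,0,0,0,1],
  [-50,-160,-150,0,0,0,1],
])

```text
t: 38.12
tool_pos: [0.3425, -0.026, 0.2609]
ee_rot: [[0.859, 0.512, 0.001], [0.512, -0.859, -0.001], [0.0, 0.001, -1.0]]
ft_force: [-0.1, -0.3, -1.0]
finger_gap: 0.0851
grip_force: 0.0
```

Run:
```python
from h import *
import pickle
st()
s0,c0=pickle.load(open("sc.pkl","rb"))
c=shot("top");s=shot("side")
for k in YS: print(k,turn(k,strip(c0,k,-40,45),strip(c,k,-40,45),-20,20)[0])
w=cloud(c)
for n,(u,v),z in(("syrup",(299,213),.15),("cup",(446,176),.09),("pitcher",(274,170),.07),("shaker",(403,98),.09)):
    P=w[v-30:v+30,u-30:u+30].reshape(-1,3);P=P[(P[:,2]>z)&(P[:,2]<.3)&(np.hypot(*(P[:,:2]-w[v,u,:2]).T)<.08)]
    (x,y),r=cv2.minEnclosingCircle(P[:,:2].astype(np.float32)); print(n,np.round([x,y,r,P[:,2].max()],4))
for n,x in(("side",s),("top",c)):
    f=x["frame"].astype(int); m=((f[...,0]-np.maximum(f[...,1],f[...,2]))>40)&(x["depth"]>0)
    P=(cloud(x)-O)@Rs()*1000; Q=P[m&(P[...,2]>115)&(P[...,2]<230)&(abs(P[...,1])<60)&(P[...,0]>-100)&(P[...,0]<200)]
    if len(Q): print(n,len(Q),Q.mean(0))
P=(w-O)@Rs()*1000; Q=P[(abs(P[...,1])<60)&(P[...,0]>-45)&(P[...,0]<50)&(P[...,2]>80)]; print("guard z at x<-20, x>20",np.median(Q[Q[:,0]<-20,2]),np.median(Q[Q[:,0]>20,2]))
im=np.hstack([cv2.resize(s["frame"][170:320,270:420],(400,400),interpolation=2),cv2.resize(c["frame"][150:260,320:430],(400,400),interpolation=2)])
cv2.imwrite("pics/g.png",cv2.convertScaleAbs(im,alpha=1.4)[:,:,::-1])
```

```text
t 38.12 sign mm [-108.3  158.9  260.9] rot [-0.1 -0.   0.3] F [-0.1 -0.3 -1. ] gap 85.1 grip 0.0 q [-0.17 -0.6   1.75 -0.    1.98  0.86]
h (np.float64(0.9276488225266459), 0.0)
t (np.float64(0.9204618192049641), -5.5)
o (np.float64(0.9178405888171475), -4.5)
syrup [0.4871 0.0606 0.0328 0.2635]
cup [ 0.5829 -0.2541  0.0441  0.118 ]
pitcher [0.6037 0.1286 0.0555 0.105 ]
shaker [ 0.7554 -0.1632  0.035   0.1156]
side 208 [-62.45077154  -2.47194288 132.42822782]
top 151 [-58.13322281  -0.1886783  133.01726105]
guard z at x<-20, x>20 105.38336877073118 105.41626265176046
```

View pics/g.png

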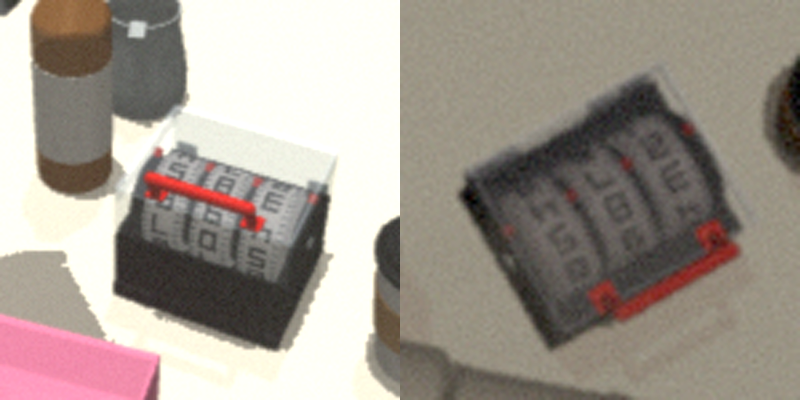

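The guard is flat at z 105 mm, the bar is at its shut position, and 2, 7 and 4 are at the marks. The bystanders have not moved: the pitcher's circle fit differs by about 4 mm, but the fit includes its handle. I hand in.

```bash
python3 -c "
from station import robot
print(robot.hand_in())"
```

```text
the job is handed in; nothing more can be done
None
```

The guard was swung fully open, the drums were set to 2-7-4 within about 2.5° of the marks, and the guard was shut again; nothing touched the bottle, cup, pitcher or shaker as far as the images show, and the job was handed in at about 38 s (the hand-in call returned no verdict).

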